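Line up the valve end caps in the fence tray

TASK

One steel valve end cap has been left on the bench near the bronze lap and the chrome spool. Set it down in the empty middle of the hinged tray, between the other two caps, then raise the tray by its black handle until all three caps have slid down into a single row against the yellow fence. Lower the tray flat again and let go.

Things in the scene. Friction and masses are not known exactly. Their poses are not given: they have to be found in the camera images.
- tray_grip (a point): Middle of the tray's black bar handle (round, 14 mm, 100 long along y; free to turn in the fingers). Moves with the tray: x to the yellow fence, z up off the floor. Tray floor: z -69 (18 above bench), x 13 to fence face 189, y +-105 mm; fence 32, walls 20 mm high. Damped hinge along y at x 195, z -75: lifting swings the bar up and over towards the fence, stop at 34 deg; let go, the tray sinks flat.
- cap_1_mid (a point): The steel valve end cap that starts on the bench: plain steel disc, diameter 36 mm, 24 mm tall, 0.18 kg, standing flat, dark socket and four dots on top. Point at its centre, 12 mm above its underside, z up. The bronze lap (38 mm wide, 60 tall) and chrome spool (30 wide, 82 tall) stand at least 80 mm from it, centre to centre.
- cap_2_mid (a point): Same kind of steel cap (36 mm diameter, 24 mm tall; point at its centre, z up). Starts flat on the tray floor, away from the fence, 62 to 84 mm to the +y side of the tray's middle line. Caps start to slide on the smooth floor at a tilt of 9 to 14 degrees; 25 degrees held for a second is ample.
- cap_3_mid (a point): Same kind of steel cap (36 mm diameter, 24 mm tall; point at its centre, z up). Starts flat on the tray floor, away from the fence, 62 to 84 mm to the -y side of the tray's middle line.
Things that resemble listed ones, but are neither listed nor needed, are in the scene too. Leave any green or pink look-alike of the part that bears cap_1_mid alone.

How it is judged:
By the outcome, as a careful person would: the job done as asked, in the order asked, and still so for the second after the job is handed in, with the robot touching nothing.
It also fails if it takes over 53 s, if anything falls off the work surface, if the arm or the gripper's body presses on something with over 40 N, if the wrist force passes 120 N, or if a joint passes its speed limit or range.

ROBOT

A 7-joint arm with a two-finger parallel gripper is mounted at the origin on the work surface. World frame = base frame: x ahead of the robot, y to its left, z up, the work surface at z = 0. Lengths are in m, angles in rad, forces in N, time in s.
With the tool pointing down it reaches from about 0.4 to 0.85 m from the base axis. Payload 10.4 kg.
Tool frame: the origin (TCP) lies where the fingers leave the gripper's body, on its centre line; the fingertips stand 73 mm ahead of it and the grasp point (between the pads) lies 54 mm ahead of it; z points along the fingers, y is the direction in which the jaws open and shut (so a half turn about z gives the same grasp; the last joint's range is limited). The gripper opens to 85 mm and grips with 20 to 120 N. Pads are 22 mm wide; open, the fingers measure 114 mm over their backs; the gripper's body (76 mm by 85 mm) begins 54 mm behind the grasp point. The pads swing forward as they close: fully open they stand 13 mm farther back than shut.
Start: joints at [-1.174, 0.332, -0.065, 1.46, 0.022, 1.35, -0.088], TCP at [0.255, 0.571, 0.304] pointing down, gripper open.
Joint ranges: [-2.6, 2.6], [-0.5, 2.12], [-1.47, 1.34], [0.16, 2.42], [-1.27, 4.41], [0.06, 2.06], [-2.6, 2.6]. Speed limits (rad/s): [2.22, 2.22, 2.79, 2.79, 3.14, 3.14, 3.14].

INTERFACE

Orientations are given as a unit quaternion [x, y, z, w].
In Python, from workcell import get_obs, camera, camera_model, hand_in gives the robot as it stands.
- The arm moves only by the shell command python3 -m crank 'ROWS' [FORCE]. ROWS is text: rows parted by semicolons, each of 7 numbers parted by spaces: the shift along the tool's x, y, z in units of 40 mm (1.0 is 40 mm), then the turn, a rotation vector about the tool's x, y, z in units of 8 degrees (1.0 is 8 degrees), then the finger opening in mm, from 0 to 85.4. In form: x y z ax ay az jaw; .... A call has exactly 10 rows; each row shifts and turns the pose as measured when the row begins, along the tool's axes as they then stand; what a row does not reach is not made up. A row lasts 1/10 s, in which the tool goes at most 50 mm and 8.59 degrees, less where a joint would pass 70% of its speed; a pose out of reach is approached as far as the arm can. A call is refused whole if a number of a shift passes 1 or a number of a turn 1, either way. A call with a gripper value outside its range is refused whole. The fingers move at their own pace and stop on an object; FORCE is the grip in N (left out, the last holds). Time passes only in rows, so rows that do not move let the fingers close, or fill a call up. It gives the time, the measured TCP pose, the force and the opening at its end, in the units of the state.
- get_obs(): the state, without advancing time (a new reading comes with each control period).
- camera(name): name is "side" or "top" or "wrist"; returns (picture, depth): 420x560x3 uint8, red, green, blue; 420x560 float32, m along the optical axis (not along the pixel's ray), 0 where there is no reading.
- camera_model(name): a dict with "fx", "fy", "cx", "cy" (pixels), "distortion" ([k1, k2, p1, p2, k3] as OpenCV has them; the pictures are not rectified), "position" and "rotation" of the camera in the world; the wrist camera has in their place "hand_eye" (4x4, takes a point from camera to tool coordinates, whose origin is the TCP and whose axes are the flange's). Camera axes: x right, y up, looking along -z (the intrinsics and any distortion apply to the point x, -y, -z); pixel columns grow to the right and rows downward; lengths in m; the calibration is good to about 2 mm. A picture is of the moment at which its call begins: read the wrist's pose just before it. camera_model takes no time and is no camera call.
- hand_in(): hands the job in, once; it reports no verdict.
The state is a dict: "clock": time; "joint_pos": joint angles; "joint_velocities": joint speeds; "tau": joint torques, N m; "position": TCP position; "ee_rot": TCP orientation; "ft_force": force on the tool from outside, world axes, zero at the start; "torque": the same for the moment, N m; "grip_width": opening from 0.0 (shut) to 1.0 (fully open).
Only numpy, scipy, OpenCV 4.12 (cv2) and the standard library are available. Lean on these libraries where they do the work, as an engineer would, in place of code of your own. Each camera call takes 0.05 s, during which the arm holds its last target.

## Working session

There is one attempt and no reset: what is moved stays moved. The work goes in short steps, Python scripts to look and compute and a shell command to move; the robot and the scene stay as the last step left them, time stands still between calls to the robot, and variables do not carry over. Pictures are saved under pics/ and viewed, and the job is handed in when it is done.

```bash
ls; mkdir -p pics; python3 - <<'E'
from workcell import *
import cv2,numpy as np
print(get_obs())
for n in("side","top"):
    im,d=camera(n); cv2.imwrite(f"pics/{n}0.png",im[:,:,::-1]); np.save(f"{n}0_d.npy",d); print(n,camera_model(n))
print(camera_model("wrist"))
E
```

```text
pics
{'clock': 0.0, 'joint_pos': array([-1.17358211,  0.33283405, -0.06471359,  1.46093413,  0.02159883,
        1.34990213, -0.08851446]), 'joint_velocities': array([ 4.01383602e-04, -3.08143436e-04, -4.00383223e-04, -8.75563155e-05,
        1.99946194e-04, -2.98424207e-04, -9.30742787e-04]), 'tau': array([-5.44981085e-04, -6.25444794e+01,  4.87253687e-02, -3.91597116e+01,
        1.62213837e-02,  9.93266352e-03,  4.34623686e-06]), 'position': array([0.25462633, 0.57048215, 0.30314295]), 'ee_rot': array([ 2.08359722e-01,  9.78052017e-01, -6.81461813e-04, -1.14777783e-04]), 'ft_force': array([-0.43530637,  0.41184913,  0.03734769]), 'torque': array([-0.00014705, -0.02150076, -0.0027372 ]), 'grip_width': 1.0031391482716048}
side {'fx': 458.5758962254381, 'fy': 458.5758962254381, 'cx': 279.2835506263676, 'cy': 215.77510742891332, 'distortion': array([-0.11061028,  0.        ,  0.        ,  0.        ,  0.        ]), 'position': array([ 0.21349163, -0.51993198,  0.79800396]), 'rotation': array([ 0.33150303, -0.09031451, -0.25378983,  0.90417905])}
top {'fx': 459.0720183450379, 'fy': 459.0720183450379, 'cx': 277.01608354988247, 'cy': 208.56939568212974, 'distortion': array([-0.07344876,  0.        ,  0.        ,  0.        ,  0.        ]), 'position': array([ 0.43586141, -0.01874756,  1.0548633 ]), 'rotation': array([-0.0273314 ,  0.02742801,  0.71686468, -0.69613629])}
{'fx': 358.9117949396823, 'fy': 358.9117949396823, 'cx': 275.5552550575751, 'cy': 210.99202957695834, 'distortion': array([0.02873946, 0.        , 0.        , 0.        , 0.        ]), 'hand_eye': array([[-5.58458897e-04,  9.52125551e-01,  3.05706760e-01,
         7.73450120e-02],
       [ 9.99999701e-01,  3.68210214e-04,  6.79986198e-04,
         3.78560900e-05],
       [ 5.34867882e-04,  3.05707048e-01, -9.52125472e-01,
        -7.02175379e-02],
       [ 0.00000000e+00,  0.00000000e+00,  0.00000000e+00,
         1.00000000e+00]])}
```

View pics/top0.png

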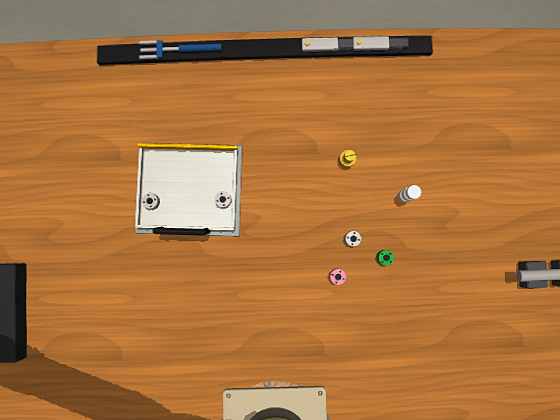

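View pics/side0.png

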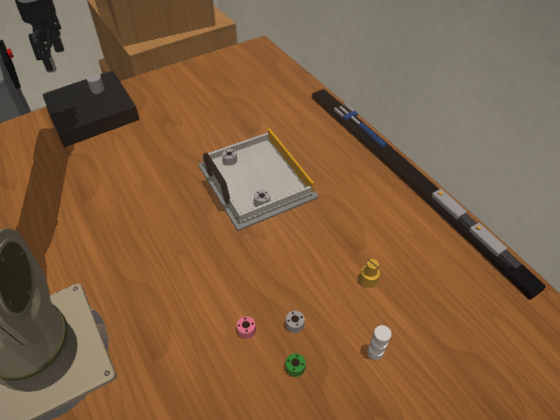

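Candidates in the top view: plain steel cap at (353,239), a pink look-alike at (338,277) and a green one at (386,258). The caps on the tray are at (150,201) and (223,200). I choose (353,239) and will check it in a close crop.

```bash
cat > h.py <<'E'
import numpy as np,cv2
from scipy.spatial.transform import Rotation as R
from workcell import *
def ray(name,u,v,obs=None):
    m=camera_model(name); K=np.array([[m['fx'],0,m['cx']],[0,m['fy'],m['cy']],[0,0,1]])
    p=cv2.undistortPoints(np.array([[[u,v]]],float),K,np.array(m['distortion']))[0,0]
    d=np.array([p[0],-p[1],-1.])
    if name=='wrist':
        T=m['hand_eye']; Rt=R.from_quat(obs['ee_rot']).as_matrix()
        return obs['position']+Rt@T[:3,3], Rt@T[:3,:3]@d
    return np.array(m['position']),R.from_quat(m['rotation']).as_matrix()@d
def atz(name,u,v,z,obs=None):
    o,d=ray(name,u,v,obs); return o+d*(z-o[2])/d[2]
def atd(name,u,v,dep,obs=None):
    o,d=ray(name,u,v,obs); return o+d*dep
def proj(name,P,obs=None):
    m=camera_model(name); K=np.array([[m['fx'],0,m['cx']],[0,m['fy'],m['cy']],[0,0,1]])
    if name=='wrist':
        T=m['hand_eye']; Rt=R.from_quat(obs['ee_rot']).as_matrix(); o=obs['position']+Rt@T[:3,3]; M=Rt@T[:3,:3]
    else: o=np.array(m['position']); M=R.from_quat(m['rotation']).as_matrix()
    c=(np.array(P)-o)@M; c=np.array([c[0],-c[1],-c[2]])
    q=cv2.projectPoints(c.reshape(1,1,3),np.zeros(3),np.zeros(3),K,np.array(m['distortion']))[0]
    return q.ravel()
def crop(im,u0,u1,v0,v1,s,fn):
    cv2.imwrite(fn,cv2.resize(im[v0:v1,u0:u1],None,fx=s,fy=s,interpolation=cv2.INTER_CUBIC))
E
python3 - <<'E'
from h import *
t=cv2.imread('pics/top0.png');s=cv2.imread('pics/side0.png')
crop(t,310,430,140,295,5.0 and 3.8,'pics/c1.png')
crop(t,125,255,135,250,5,'pics/c2.png')
E
```

```text
(no output)
```

View pics/c1.png

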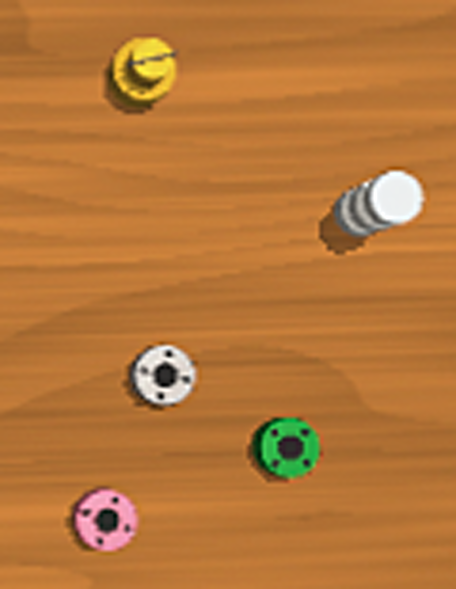

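View pics/c2.png

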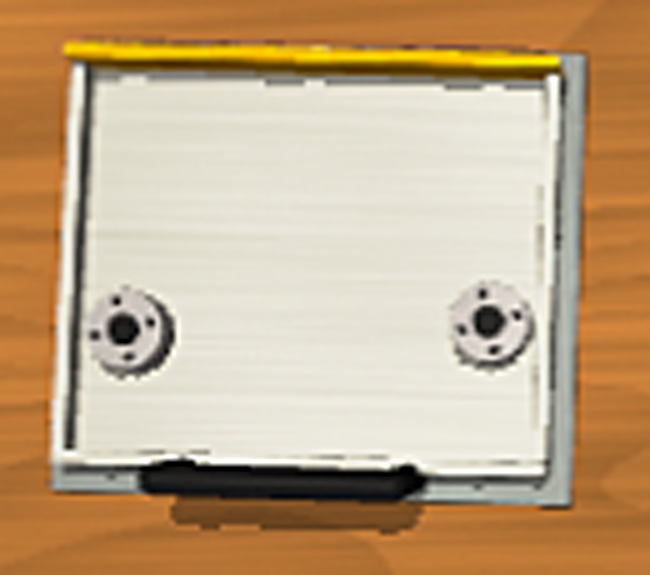

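The crop shows plain steel at full-frame (353,239), with pink and green clearly separate. In the tray crop, the handle runs (147,477)-(418,482), and the caps are at (123,330) and (488,322).

```bash
python3 - <<'E'
from h import *
d=np.load('top0_d.npy'); ds=np.load('side0_d.npy')
def c1(a,b): return (a+.5)/3.8-.5+310,(b+.5)/3.8-.5+140
def c2(a,b): return (a+.5)/5-.5+125,(b+.5)/5-.5+135
P=lambda *a:print(*[np.round(x,4) if not isinstance(x,str) else x for x in a])
u=c1(165,376); P('cap1',u,atz('top',*u,.024)); P(' depth',atd('top',*u,d[int(round(u[1])),int(round(u[0]))]))
P('cap1 side',atz('side',295,318,.024))
for n,q,z in(('cap2',(123,330),.042),('cap3',(488,322),.042),('hL',(147,477),.094),('hR',(418,482),.094),('flBL',(75,450),.018),('fenceL',(66,48),.05),('fenceR',(560,60),.05),('wallTLtop',(84,66),.038),('wallBLtop',(58,458),.038),('wallBRtop',(546,473),.038),('wallTR',(558,76),.038)):
    u=c2(*q); P(n,u,atz('top',*u,z), d[int(round(u[1])),int(round(u[0]))])
for n,q,z in(('green',(291,447),.024),('pink',(106,520),.024),('lapTop',(155,60),.06),('spoolTop',(395,198),.082)):
    P(n,atz('top',*c1(*q),z))
# depth points along handle
for uu in range(150,215,6):
    P(uu,*[atd('top',uu,v,d[v,uu]) for v in (229,231,233)])
o=get_obs();P(R.from_quat(o['ee_rot']).as_matrix(),o['clock'])
E
```

```text
cap1 [353.0526 238.5789] [ 0.4433 -0.1888  0.024 ]
 depth [ 0.4433 -0.1889  0.0234]
cap1 side [ 0.4448 -0.188   0.024 ]
cap2 [149.2 200.6] [0.5406 0.2643 0.042 ] 1.0131
cap3 [222.2 199. ] [0.5393 0.1009 0.042 ] 1.0181
hL [154. 230.] [0.4728 0.24   0.094 ] 0.9651
hR [208.2 231. ] [0.4675 0.1256 0.094 ] 0.9942
flBL [139.6 224.6] [0.4889 0.2935 0.018 ] 1.0172
fenceL [137.8 144.2] [0.6675 0.2873 0.05  ] 1.019
fenceR [236.6 146.6] [0.6546 0.0657 0.05  ] 1.033
wallTLtop [141.4 147.8] [0.6617 0.2827 0.038 ] 1.0313
wallBLtop [136.2 226.2] [0.4846 0.2952 0.038 ] 1.0195
wallBRtop [233.8 229.2] [0.4718 0.077  0.038 ] 1.0199
wallTR [236.2 149.8] [0.6499 0.0678 0.038 ] 1.0292
green [ 0.3991 -0.2618  0.024 ]
pink [ 0.3599 -0.1507  0.024 ]
lapTop [ 0.6255 -0.1848  0.06  ]
spoolTop [ 0.539  -0.3139  0.082 ]
150 [0.4786 0.2719 0.0099] [0.474  0.2721 0.0094] [0.4696 0.2731 0.0061]
156 [0.4748 0.2354 0.0953] [0.4705 0.2353 0.096 ] [0.4666 0.2372 0.089 ]
162 [0.4745 0.2231 0.0935] [0.4702 0.2226 0.0957] [0.4662 0.2239 0.0909]
168 [0.4741 0.2103 0.0941] [0.47   0.2109 0.0917] [0.4658 0.2114 0.0897]
174 [0.4737 0.1975 0.0946] [0.4696 0.1978 0.0931] [0.4654 0.1983 0.0915]
180 [0.4734 0.1849 0.0941] [0.4692 0.1848 0.0947] [0.465  0.1853 0.093 ]
186 [0.4731 0.1723 0.0937] [0.4688 0.172  0.0953] [0.4647 0.1728 0.0917]
192 [0.4728 0.1602 0.0905] [0.4684 0.1593 0.0958] [0.4644 0.16   0.0925]
198 [0.4723 0.1467 0.0951] [0.4681 0.1467 0.0958] [0.4641 0.1479 0.0894]
204 [0.4721 0.1348 0.0911] [0.4679 0.1348 0.0914] [0.4636 0.1347 0.0925]
210 [0.4737 0.1298 0.0387] [0.4695 0.1312 0.0297] [0.4656 0.1342 0.0097]
[[-9.132e-01  4.076e-01 -5.000e-04]
 [ 4.076e-01  9.132e-01 -1.200e-03]
 [-1.000e-04 -1.300e-03 -1.000e+00]] 0.1
```

```bash
cat >> h.py <<'E'
def plan(goal,head=None,n=10,grp=None):
    """suggest n equal world steps from the present pose to goal, y-axis heading head (deg), tool kept vertical; prints rows in tool axes/units"""
    o=get_obs(); M=R.from_quat(o['ee_rot']); p=o['position']; y=M.as_matrix()[:,1]; h0=np.degrees(np.arctan2(y[1],y[0]))
    hd=h0 if head is None else head
    hr=np.radians(hd); G=R.from_matrix(np.array([[np.sin(hr),np.cos(hr),0],[-np.cos(hr),np.sin(hr),0],[0,0,-1]]) if False else np.column_stack([np.cross([np.cos(hr),np.sin(hr),0],[0,0,-1]),[np.cos(hr),np.sin(hr),0],[0,0,-1]]))
    rv=(M.inv()*G).as_rotvec(); st=R.from_rotvec(rv/n); d=(np.array(goal)-p)/n
    print('pos',np.round(p,4),'head',round(h0,1),'total turn(deg)',np.round(np.degrees(rv),1),'clock',o['clock'])
    for i in range(n):
        print(np.round(M.inv().apply(d)/.04,2),np.round(np.degrees(rv/n)/8,2)); M=M*st
E
python3 -c "
from h import *
plan([.5,.17,.28],-3.2,11)"
```

```text
pos [0.2547 0.5705 0.3032] head 65.9 total turn(deg) [-0.1  0.  69.1] clock 0.1
[-0.88 -0.6   0.05] [-0.    0.    0.79]
[-0.94 -0.5   0.05] [-0.    0.    0.79]
[-0.99 -0.4   0.05] [-0.    0.    0.79]
[-1.03 -0.29  0.05] [-0.    0.    0.79]
[-1.05 -0.17  0.05] [-0.    0.    0.79]
[-1.07 -0.06  0.05] [-0.    0.    0.79]
[-1.07  0.06  0.05] [-0.    0.    0.79]
[-1.05  0.18  0.05] [-0.    0.    0.79]
[-1.03  0.29  0.05] [-0.    0.    0.79]
[-0.99  0.4   0.05] [-0.    0.    0.79]
[-0.94  0.51  0.05] [-0.    0.    0.79]
```

```bash
python3 -m crank '-0.88 -0.6 0 0 0 0.8 60; -0.94 -0.5 0 0 0 0.8 60; -0.98 -0.4 0 0 0 0.8 60; -1 -0.3 0 0 0 0.8 60; -1 -0.17 0 0 0 0.8 60; -1 -0.06 0 0 0 0.8 60; -1 0.06 0 0 0 0.8 60; -1 0.18 0 0 0 0.8 60; -1 0.3 0 0 0 0.8 60; -0.98 0.4 0 0 0 0.8 60' 60; python3 -c "
from h import *
plan([.4433,-.188,.15],-3.2,10)
print(get_obs()['joint_pos'])"
```

```text
clock: 1.1
position: [0.4646, 0.2024, 0.2987]
ee_rot: [0.706, 0.708, -0.004, -0.001]
ft_force: [1.3, -0.3, -0.3]
grip_width: 0.703
pos [0.4646 0.2024 0.2987] head 0.1 total turn(deg) [-0.4  0.2  3.3] clock 1.1
[-0.97 -0.05  0.38] [-0.01  0.    0.04]
[-0.97 -0.05  0.38] [-0.01  0.    0.04]
[-0.98 -0.04  0.37] [-0.01  0.    0.04]
[-0.98 -0.04  0.37] [-0.01  0.    0.04]
[-0.98 -0.03  0.37] [-0.01  0.    0.04]
[-0.98 -0.03  0.37] [-0.01  0.    0.04]
[-0.98 -0.02  0.37] [-0.01  0.    0.04]
[-0.98 -0.01  0.37] [-0.01  0.    0.04]
[-0.98 -0.01  0.37] [-0.01  0.    0.04]
[-0.98 -0.    0.37] [-0.01  0.    0.04]
[-0.78719273  0.0714096   0.30178011  1.78593646 -0.0220265   1.29566307
 -0.47742729]
```

```bash
python3 -m crank '-1 -0.05 0.2 0 0 0.05 60; -1 -0.05 0.3 0 0 0.05 60; -1 -0.04 0.4 0 0 0.05 60; -1 -0.04 0.4 0 0 0.05 60; -1 -0.03 0.4 0 0 0.05 60; -1 -0.03 0.4 0 0 0.05 60; -1 -0.02 0.4 0 0 0.05 60; -1 -0.01 0.4 0 0 0.05 60; -1 0 0.4 0 0 0.05 60; -1 0 0.4 0 0 0.05 60'; python3 - <<'E'
from h import *
plan([.4433,-.188,.15],-3.2,1)
o=get_obs();im,d=camera('wrist');crop(im[:,:,::-1],0,560,0,420,1,'pics/w1.png')
q=proj('wrist',[.4438,-.1885,.024],o);print(q)
E
```

```text
clock: 2.1
position: [0.4371, -0.2138, 0.1479]
ee_rot: [0.733, 0.68, -0.001, 0.0]
ft_force: [0.5, -0.2, 0.8]
grip_width: 0.705
pos [ 0.4371 -0.2138  0.1479] head -4.3 total turn(deg) [-0.1  0.1 -1.1] clock 2.1
[ 0.66  0.1  -0.05] [-0.01  0.01 -0.14]
[282.90775713 193.25525909]
```

View pics/w1.png

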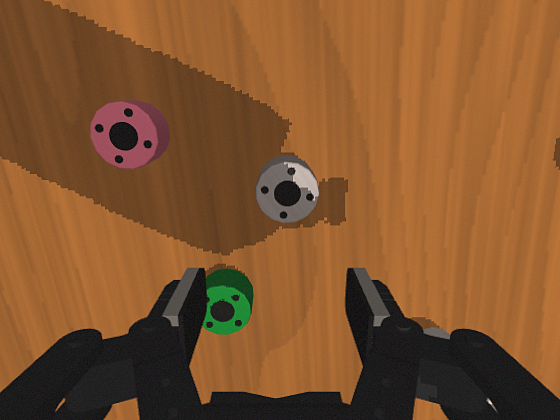

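Wrist view: steel cap at (287,193), 4 px right of the prediction, so x is about 0.445. Pink is at (124,136) and green at (222,311), both clear.

```bash
python3 -m crank '0.4 0.1 0 0 0 -0.14 60; 0.25 0.1 0 0 0 0 60; 0 0 0.3 0 0 0 60; 0 0 0.4 0 0 0 60; 0 0 0.4 0 0 0 60; 0 0 0.2 0 0 0 60; 0 0 0 0 0 0 60; 0 0 0 0 0 0 60; 0 0 0 0 0 0 60; 0 0 0 0 0 0 60'; python3 - <<'E'
from h import *
plan([.445,-.1885,.075],-3.2,1)
E
```

```text
clock: 3.15
position: [0.4457, -0.1899, 0.0904]
ee_rot: [0.727, 0.687, -0.002, -0.0]
ft_force: [-0.0, -0.0, -0.7]
grip_width: 0.7
pos [ 0.4457 -0.1899  0.0904] head -3.2 total turn(deg) [-0.2  0.2 -0. ] clock 3.15
[ 0.04 -0.02  0.38] [-0.03  0.02 -0.  ]
```

```bash
python3 -m crank '0.04 0 0.3 0 0 0 60; 0 0 0.07 0 0 0 60; 0 0 0 0 0 0 60; 0 0 0 0 0 0 30; 0 0 0 0 0 0 30; 0 0 0 0 0 0 30; 0 0 0 0 0 0 30; 0 0 0 0 0 0 30; 0 0 0 0 0 0 30; 0 0 0 0 0 0 30' 60; python3 - <<'E'
from h import *
print(get_obs()['position'])
E
```

```text
clock: 4.15
position: [0.4461, -0.1885, 0.0752]
ee_rot: [0.727, 0.687, -0.002, 0.0]
ft_force: [0.2, -0.3, -1.0]
grip_width: 0.398
[ 0.44612749 -0.18850411  0.07516841]
```

```bash
python3 -m crank '0 0 0 0 0 0 30; 0 0 -0.3 0 0 0 30; 0 0 -0.5 0 0 0 30; 0 0 -0.6 0 0 0 30; 0 0 -0.6 0 0 0 30; 0 0 -0.6 0 0 0 30; 0 0 -0.4 0 0 0 30; 0 0 -0.1 0 0 0 30; 0 0 0 0 0 0 30; 0 0 0 0 0 0 30'; python3 - <<'E'
from h import *
o=get_obs();im,d=camera('wrist');crop(im[:,:,::-1],0,560,0,420,1,'pics/w2.png')
plan([.54,.182,.19],-3.2,10)
E
```

```text
clock: 5.15
position: [0.4446, -0.1891, 0.2074]
ee_rot: [0.728, 0.686, -0.002, 0.0]
ft_force: [0.2, -0.1, -2.4]
grip_width: 0.4
pos [ 0.4446 -0.1891  0.2072] head -3.4 total turn(deg) [-0.2  0.2 -0.2] clock 5.2
[0.94 0.18 0.04] [-0.  0. -0.]
[0.94 0.18 0.04] [-0.  0. -0.]
[0.94 0.18 0.04] [-0.  0. -0.]
[0.94 0.18 0.04] [-0.  0. -0.]
[0.94 0.18 0.04] [-0.  0. -0.]
[0.94 0.18 0.04] [-0.  0. -0.]
[0.94 0.18 0.04] [-0.  0. -0.]
[0.94 0.19 0.04] [-0.  0. -0.]
[0.94 0.19 0.04] [-0.  0. -0.]
[0.94 0.19 0.04] [-0.  0. -0.]
```

View pics/w2.png

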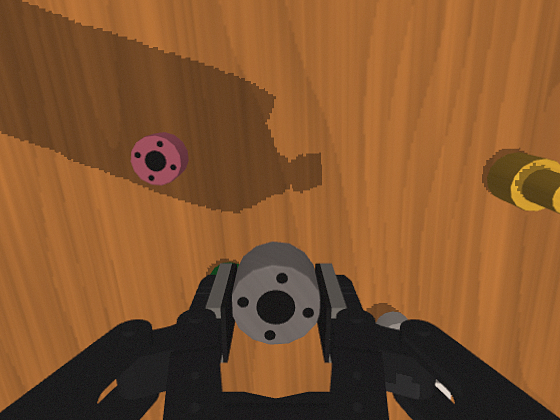

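The cap is held level between the pads, with its socket at (276,306). Now I carry it to the tray.

```bash
python3 -m crank '0.6 0.1 0 0 0 0 30; 1 0.2 0 0 0 0 30; 1 0.2 0 0 0 0 30; 1 0.2 0 0 0 0 30; 1 0.2 0 0 0 0 30; 1 0.2 0 0 0 0 30; 1 0.2 0 0 0 0 30; 1 0.2 0 0 0 0 30; 0.8 0.2 0 0 0 0 30; 0.5 0.1 0 0 0 0 30'; python3 - <<'E'
from h import *
o=get_obs();im,d=camera('wrist');crop(im[:,:,::-1],0,560,0,420,1,'pics/w3.png')
plan([.54,.182,.12],-3.2,1); 
c=atd('wrist',276,306,d[306,276],o); print('cap socket',c, o['position'], 'along ray z', c[2])
print(atz('wrist',276,306,o['position'][2]-.0752+.024,o))
E
```

```text
clock: 6.2
position: [0.5373, 0.1704, 0.194]
ee_rot: [0.731, 0.682, -0.01, -0.003]
ft_force: [-0.2, -0.5, -1.7]
grip_width: 0.392
pos [0.5372 0.1735 0.1938] head -3.8 total turn(deg) [-1.1  0.5 -0.6] clock 6.25
[0.23 0.09 1.84] [-0.13  0.06 -0.08]
cap socket [0.53726705 0.17047903 0.1433939 ] [0.53726139 0.17036968 0.19397939] along ray z 0.14339389540658015
[0.53722854 0.17007861 0.14277939]
```

View pics/w3.png

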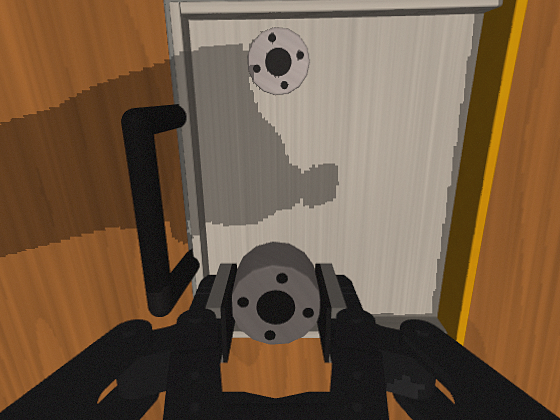

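Wrist view: the cap is centred in the gripper over the tray. cap_2 is at (278,60), the handle at left (130,115)-(160,305) and the fence at right.

```bash
python3 -m crank '0.1 0.07 0 -0.13 0.06 -0.08 30; 0.1 0 0.2 0 0 0 30; 0 0 0.4 0 0 0 30; 0 0 0.5 0 0 0 30; 0 0 0.5 0 0 0 30; 0 0 0.3 0 0 0 30; 0 0 0 0 0 0 30; 0 0 0 0 0 0 30; 0 0 0 0 0 0 30; 0 0 0 0 0 0 30'; python3 - <<'E'
from h import *
plan([.54,.182,.0945],-3.2,1)
o=get_obs();im,d=camera('wrist');crop(im[:,:,::-1],0,560,0,420,1,'pics/w4.png')
im,d=camera('top');crop(im[:,:,::-1],125,255,135,250,5,'pics/t4.png')
E
```

```text
clock: 7.25
position: [0.5405, 0.1739, 0.1128]
ee_rot: [0.729, 0.684, -0.001, 0.001]
ft_force: [0.5, -0.3, -1.2]
grip_width: 0.394
pos [0.5405 0.1739 0.1128] head -3.6 total turn(deg) [-0.   0.2 -0.4] clock 7.25
[ 0.2  -0.02  0.46] [-0.    0.03 -0.06]
```

View pics/w4.png

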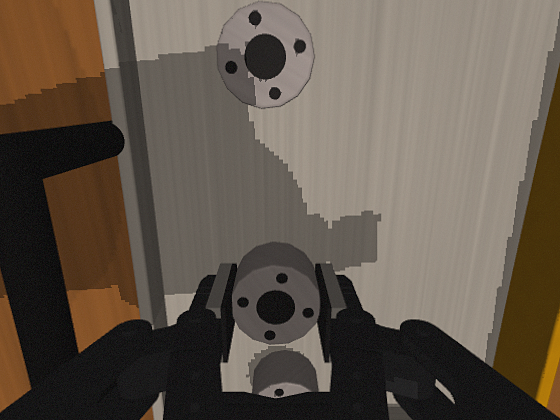

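View pics/t4.png

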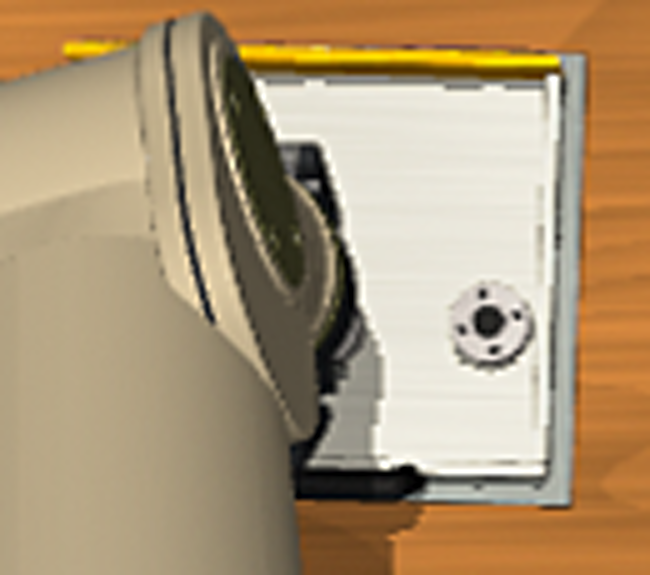

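Both views agree: the held cap is above the empty middle, with caps 2 and 3 either side at wrist (265,56) and (280,390). Now I lower and release.

```bash
python3 -m crank '0.2 0 0.1 0 0 0 30; 0 0 0.25 0 0 0 30; 0 0 0.15 0 0 0 30; 0 0 0 0 0 0 30; 0 0 0 0 0 0 30; 0 0 0 0 0 0 30; 0 0 0 0 0 0 30; 0 0 0 0 0 0 30; 0 0 0 0 0 0 30; 0 0 0 0 0 0 30'; python3 - <<'E'
from h import *
o=get_obs()
plan([.54,.182,.0932],-3.2,1); print(o['ft_force'])
E
```

```text
clock: 8.35
position: [0.5422, 0.1836, 0.0931]
ee_rot: [0.729, 0.685, -0.0, 0.001]
ft_force: [-2.3, -1.6, 6.7]
grip_width: 0.401
pos [0.5422 0.1836 0.0931] head -3.6 total turn(deg) [ 0.   0.1 -0.4] clock 8.35
[-0.04 -0.05 -0.  ] [ 0.01  0.01 -0.05]
[-2.31402763 -1.61617619  6.68013044]
```

```bash
python3 -m crank '0 0 0 0 0 0 56; 0 0 0 0 0 0 56; 0 0 0 0 0 0 56; 0 0 0 0 0 0 56; 0 0 -0.4 0 0 0 56; 0 0 -0.7 0 0 0 56; 0 0 -0.8 0 0 0 56; 0 0 -0.8 0 0 0 56; 0 0 -0.5 0 0 0 56; 0 0 0 0 0 0 56'; python3 - <<'E'
from h import *
o=get_obs();im,d=camera('wrist');crop(im[:,:,::-1],0,560,0,420,1,'pics/w5.png'); np.save('w5.npy',d)
plan([.47,.185,.22],-3.2,1)
E
```

```text
clock: 9.35
position: [0.5421, 0.1831, 0.2298]
ee_rot: [0.729, 0.684, -0.0, 0.001]
ft_force: [0.3, 0.5, -0.6]
grip_width: 0.66
pos [0.5418 0.183  0.2285] head -3.7 total turn(deg) [ 0.   0.2 -0.5] clock 9.4
[-0.06 -1.79  0.21] [ 0.    0.02 -0.06]
```

View pics/w5.png

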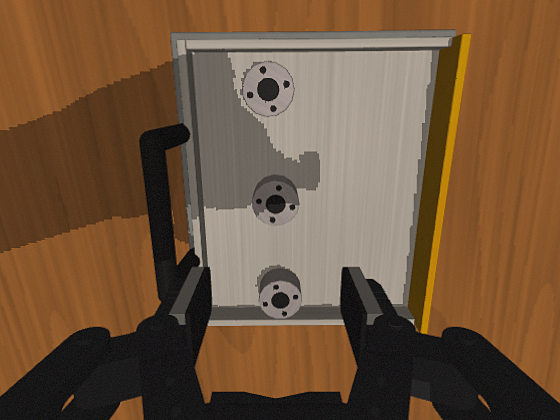

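The cap stands flat at (276,204), midway between cap_2 (268,89) and cap_3 (280,300). The bar runs from about (152,140) down to (167,262). Next I measure the bar from the wrist depth.

```bash
python3 - <<'E'
from h import *
d=np.load('w5.npy');o=get_obs()
o['position']=np.array([.5421,.1831,.2298])
P=[]
for v in range(150,255,15):
    pts=[atd('wrist',u,v,d[v,u],o) for u in range(135,190) if d[v,u]>0]
    pts=np.array([p for p in pts if p[2]>.08])
    k=pts[:,2].argmax(); print(v,len(pts),'x range',pts[:,0].min().round(4),pts[:,0].max().round(4),'y',pts[:,1].mean().round(4),'zmax',pts[:,2].max().round(4), 'x top', pts[pts[:,2]>pts[:,2].max()-.0015][:,0].mean().round(4))
    P.append(pts.mean(0))
P=np.array(P);print(np.polyfit(P[:,1],P[:,0],1))
print('end arms', atz('wrist',180,130,.087,o))
E
```

```text
150 26 x range 0.4685 0.4809 y 0.2351 zmax 0.0945 x top 0.474
165 25 x range 0.4682 0.4801 y 0.2265 zmax 0.0954 x top 0.4738
180 25 x range 0.4676 0.4798 y 0.2176 zmax 0.0949 x top 0.4732
195 24 x range 0.4663 0.4792 y 0.2084 zmax 0.0953 x top 0.4735
210 24 x range 0.4664 0.4787 y 0.1991 zmax 0.0948 x top 0.4725
225 22 x range 0.4658 0.4783 y 0.1895 zmax 0.0953 x top 0.4717
240 23 x range 0.4659 0.4775 y 0.1796 zmax 0.0951 x top 0.4721
[0.0529856  0.46312085]
end arms [0.49152437 0.24487275 0.087     ]
```

```bash
python3 -m crank '0 -0.3 0 0 0 -0.06 50; 0 -0.6 0 0 0 0 50; 0 -0.6 0 0 0 0 50; 0.04 -0.3 0 0 0 0 50; 0 0 0 0 0 0 50; 0 0 0.2 0 0 0 50; 0 0 0.2 0 0 0 50; 0 0 0 0 0 0 50; 0 0 0 0 0 0 50; 0 0 0 0 0 0 50'; python3 - <<'E'
from h import *
o=get_obs()
plan([.471,.185,.141],-3.1,1); 
E
```

```text
clock: 10.4
position: [0.4653, 0.187, 0.2065]
ee_rot: [0.726, 0.687, -0.005, 0.001]
ft_force: [0.0, 0.2, -0.3]
grip_width: 0.585
pos [0.4653 0.187  0.2065] head -3.1 total turn(deg) [-0.3  0.5 -0. ] clock 10.4
[-0.03  0.15  1.64] [-0.03  0.06 -0.  ]
```

```bash
python3 -m crank '0 0.15 0 -0.03 0.06 0 50; 0 0 0.3 0 0 0 50; 0 0 0.4 0 0 0 50; 0 0 0.4 0 0 0 50; 0 0 0.3 0 0 0 50; 0 0 0.15 0 0 0 50; 0 0 0 0 0 0 50; 0 0 0 0 0 0 50; 0 0 0 0 0 0 50; 0 0 0 0 0 0 50'; python3 - <<'E'
from h import *
o=get_obs()
plan([.471,.185,.141],-3.1,1)
im,d=camera('wrist');crop(im[:,:,::-1],0,560,0,420,1,'pics/w6.png')
im,d=camera('side');crop(im[:,:,::-1],160,340,80,240,4,'pics/s6.png')
E
```

```text
clock: 11.4
position: [0.4736, 0.1865, 0.1411]
ee_rot: [0.727, 0.687, 0.002, 0.0]
ft_force: [0.0, 0.3, -0.4]
grip_width: 0.586
pos [0.4736 0.1865 0.1411] head -3.2 total turn(deg) [ 0.1 -0.1 -0.1] clock 11.4
[-0.04 -0.06  0.  ] [ 0.02 -0.01 -0.01]
```

View pics/w6.png

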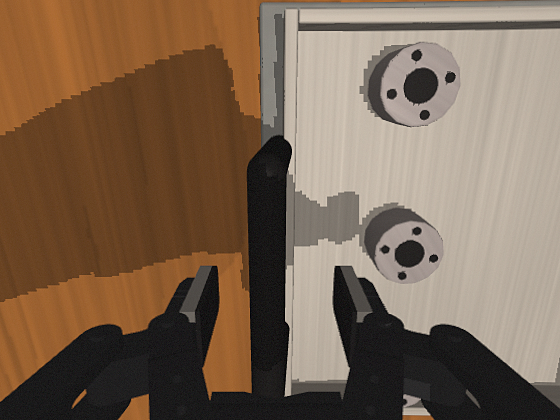

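View pics/s6.png

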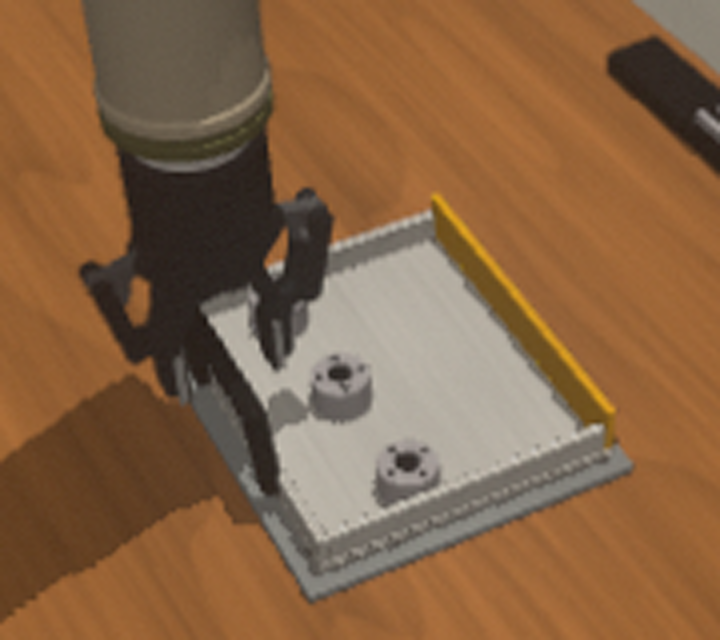

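The bar lies between the open fingers: bar at column 268, finger middle about 275, so it sits about 2 mm towards -x. I correct that and close.

```bash
python3 -m crank '0 -0.06 0 0 0 0 50; 0 0 0 0 0 0 10; 0 0 0 0 0 0 10; 0 0 0 0 0 0 10; 0 0 0 0 0 0 10; 0 0 0 0 0 0 10; 0 0 0 0 0 0 10; 0 0 0 0 0 0 10; 0 0 0 0 0 0 10; 0 0 0 0 0 0 10' 60; python3 - <<'E'
from h import *
o=get_obs(); print(o['position'],o['ft_force'])
# arc steps in tool axes: increments of 2.5 deg
r=np.hypot(195,75);a0=np.degrees(np.arctan2(75,-195))
f=lambda t:r*np.array([np.cos(np.radians(a0-t)),np.sin(np.radians(a0-t))])
for t in range(0,33,2): print(t,np.round(f(t)-f(0),1),np.round((f(t+2)-f(t))/40,3))
E
```

```text
clock: 12.5
position: [0.4704, 0.1869, 0.1418]
ee_rot: [0.727, 0.687, 0.001, -0.0]
ft_force: [-1.2, -0.2, 0.1]
grip_width: 0.146
[0.47043493 0.18689045 0.14180204] [-1.17501148 -0.18316672  0.10243967]
0 [0. 0.] [0.068 0.169]
2 [2.7 6.8] [0.074 0.167]
4 [ 5.7 13.4] [0.08  0.164]
6 [ 8.9 20. ] [0.086 0.161]
8 [12.3 26.4] [0.091 0.158]
10 [16.  32.7] [0.097 0.155]
12 [19.9 38.9] [0.102 0.151]
14 [23.9 44.9] [0.107 0.147]
16 [28.2 50.8] [0.112 0.144]
18 [32.7 56.6] [0.117 0.14 ]
20 [37.4 62.2] [0.122 0.135]
22 [42.3 67.6] [0.127 0.131]
24 [47.4 72.8] [0.131 0.127]
26 [52.6 77.9] [0.136 0.122]
28 [58.  82.8] [0.14  0.117]
30 [63.6 87.5] [0.144 0.112]
32 [69.4 91.9] [0.148 0.107]
```

```bash
python3 -m crank '0 0.03 -0.08 0 0 0 10; 0 0.05 -0.12 0 0 0 10; 0 0.07 -0.17 0 0 0 10; 0 0.07 -0.17 0 0 0 10; 0 0.08 -0.17 0 0 0 10; 0 0.08 -0.16 0 0 0 10; 0 0.09 -0.16 0 0 0 10; 0 0.09 -0.16 0 0 0 10; 0 0.05 -0.08 0 0 0 10; 0 0 0 0 0 0 10'; python3 - <<'E'
from h import *
o=get_obs(); print(o['position']-[.4704,.1869,.1418],o['ft_force'])
im,d=camera('side');crop(im[:,:,::-1],160,340,60,240,3.3,'pics/s7.png')
E
```

```text
clock: 13.5
position: [0.4958, 0.1856, 0.1905]
ee_rot: [0.727, 0.687, -0.0, 0.0]
ft_force: [1.0, 2.8, -10.6]
grip_width: 0.143
[ 0.02544756 -0.0013071   0.04869764] [  1.01152624   2.84204068 -10.57583727]
```

View pics/s7.png

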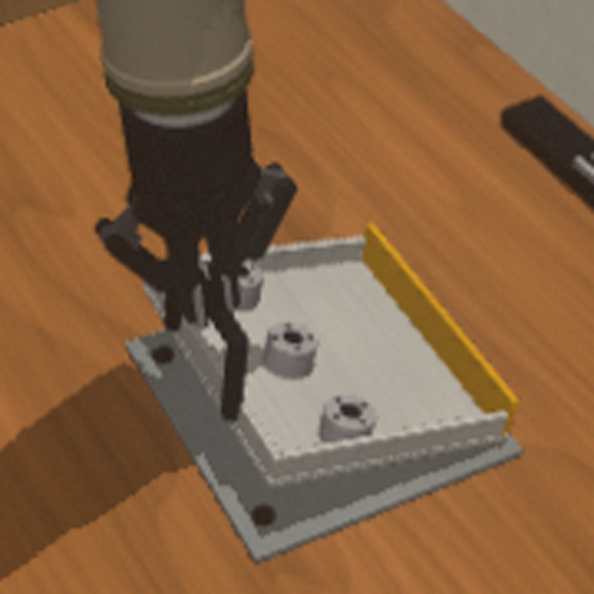

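The tray is up about 15° with the bar held at low force. I continue to about 27°.

```bash
python3 -m crank '0 0.06 -0.08 0 0 0 10; 0 0.09 -0.11 0 0 0 10; 0 0.09 -0.11 0 0 0 10; 0 0.09 -0.11 0 0 0 10; 0 0.09 -0.1 0 0 0 10; 0 0.1 -0.1 0 0 0 10; 0 0.1 -0.1 0 0 0 10; 0 0.1 -0.1 0 0 0 10; 0 0 0 0 0 0 10; 0 0 0 0 0 0 10'; python3 - <<'E'
from h import *
o=get_obs(); print(o['position']-[.4704,.1869,.1418],o['ft_force'])
im,d=camera('side');crop(im[:,:,::-1],160,340,60,240,3.3,'pics/s8.png')
E
```

```text
clock: 14.55
position: [0.5251, 0.184, 0.2243]
ee_rot: [0.726, 0.687, -0.003, -0.001]
ft_force: [0.8, 1.4, -9.9]
grip_width: 0.135
[ 0.05472061 -0.00287901  0.08251595] [ 0.77374509  1.35322104 -9.85640706]
```

View pics/s8.png

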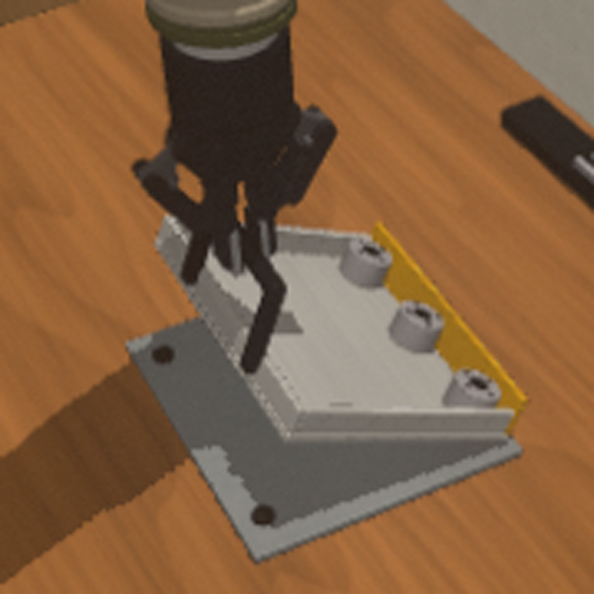

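All three caps, at crop (366,260), (417,325) and (472,387), have slid to the fence at about 27°. I hold for a second to settle.

```bash
python3 -m crank '0 0 0 0 0 0 10; 0 0 0 0 0 0 10; 0 0 0 0 0 0 10; 0 0 0 0 0 0 10; 0 0 0 0 0 0 10; 0 0 0 0 0 0 10; 0 0 0 0 0 0 10; 0 0 0 0 0 0 10; 0 0 0 0 0 0 10; 0 0 0 0 0 0 10'; python3 - <<'E'
from h import *
o=get_obs(); print(o['position']-[.4704,.1869,.1418],o['ft_force'])
im,d=camera('top');crop(im[:,:,::-1],125,255,135,250,5,'pics/t9.png')
im,d=camera('side');crop(im[:,:,::-1],230,330,110,210,6,'pics/s9.png')
E
```

```text
clock: 15.6
position: [0.525, 0.184, 0.2243]
ee_rot: [0.726, 0.687, -0.002, -0.001]
ft_force: [-0.2, 2.0, -8.6]
grip_width: 0.135
[ 0.05463584 -0.0028919   0.08248756] [-0.16276598  1.97248602 -8.59938614]
```

View pics/t9.png

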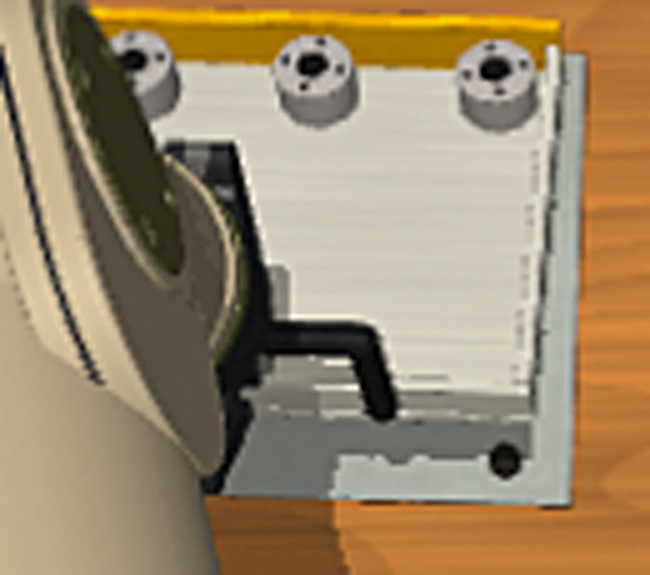

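View pics/s9.png

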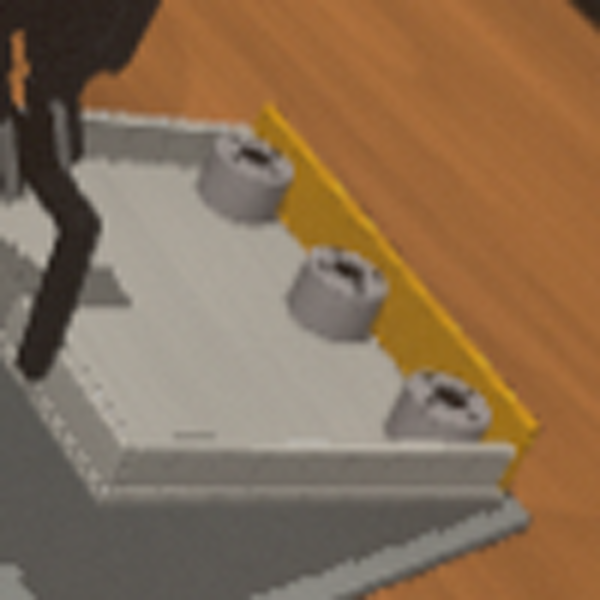

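Both views show the three caps against the fence in one row. Now I lower the tray along the reverse arc, gently.

```bash
python3 -m crank '0 -0.05 0.05 0 0 0 10; 0 -0.1 0.1 0 0 0 10; 0 -0.1 0.1 0 0 0 10; 0 -0.1 0.1 0 0 0 10; 0 -0.09 0.11 0 0 0 10; 0 -0.09 0.11 0 0 0 10; 0 -0.09 0.11 0 0 0 10; 0 -0.09 0.12 0 0 0 10; 0 -0.04 0.06 0 0 0 10; 0 0 0 0 0 0 10'; python3 - <<'E'
from h import *
o=get_obs(); print(o['position']-[.4704,.1869,.1418],o['ft_force'])
E
```

```text
clock: 16.7
position: [0.4942, 0.1857, 0.1895]
ee_rot: [0.726, 0.687, 0.0, 0.001]
ft_force: [2.3, 2.3, -5.1]
grip_width: 0.14
[ 0.02382727 -0.00118758  0.04766122] [ 2.29191852  2.27529466 -5.13372591]
```

```bash
python3 -m crank '0 -0.05 0.07 0 0 0 10; 0 -0.09 0.15 0 0 0 10; 0 -0.09 0.16 0 0 0 10; 0 -0.08 0.16 0 0 0 10; 0 -0.08 0.16 0 0 0 10; 0 -0.07 0.15 0 0 0 10; 0 -0.05 0.12 0 0 0 10; 0 -0.03 0.07 0 0 0 10; 0 -0.02 0.04 0 0 0 10; 0 0 0 0 0 0 10'; python3 - <<'E'
from h import *
o=get_obs(); print(o['position']-[.4704,.1869,.1418],o['ft_force'])
E
```

```text
clock: 17.7
position: [0.4706, 0.187, 0.1443]
ee_rot: [0.726, 0.687, 0.001, 0.0]
ft_force: [-3.5, 0.6, -1.5]
grip_width: 0.135
[1.71226967e-04 6.90848553e-05 2.49485507e-03] [-3.53381007  0.56383396 -1.52715657]
```

```bash
python3 -m crank '0 0 0.04 0 0 0 10; 0 0 0.03 0 0 0 10; 0 0 0 0 0 0 10; 0 0 0 0 0 0 45; 0 0 0 0 0 0 45; 0 0 0 0 0 0 45; 0 0 0 0 0 0 45; 0 0 0 0 0 0 45; 0 0 0 0 0 0 45; 0 0 0 0 0 0 45'; python3 - <<'E'
from h import *
o=get_obs(); print(o['position']-[.4704,.1869,.1418],o['ft_force'])
im,d=camera('wrist');crop(im[:,:,::-1],0,560,0,420,1,'pics/w10.png')
E
```

```text
clock: 18.7
position: [0.4712, 0.1866, 0.1436]
ee_rot: [0.727, 0.687, 0.001, 0.0]
ft_force: [-0.0, 0.0, 0.4]
grip_width: 0.53
[ 0.00081274 -0.00032796  0.00177125] [-0.04082454  0.03459663  0.39588262]
```

View pics/w10.png

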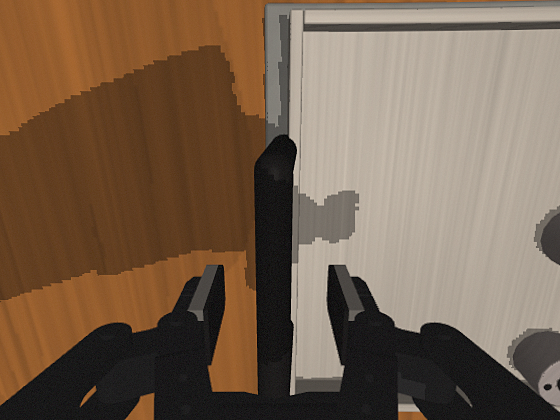

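The fingers are clear of the bar on both sides (bar at column 274, pads at 215 and 335). Next I go straight up and away.

```bash
python3 -m crank '0 0 -0.2 0 0 0 45; 0 0 -0.4 0 0 0 45; 0 0 -0.6 0 0 0 45; 0 0 -0.8 0 0 0 45; 0 0 -0.8 0 0 0 45; 0 0 -0.8 0 0 0 45; -0.4 0 -0.6 0 0 0 45; -0.8 0 -0.2 0 0 0 45; -1 0 0 0 0 0 45; -1 0 0 0 0 0 45' && python3 -m crank '-1 0 0 0 0 0 45; -1 0 0 0 0 0 45; -1 0 0 0 0 0 45; -1 0 0 0 0 0 45; -0.8 0 0 0 0 0 45; -0.4 0 0 0 0 0 45; 0 0 0 0 0 0 45; 0 0 0 0 0 0 45; 0 0 0 0 0 0 45; 0 0 0 0 0 0 45'; python3 - <<'E'
from h import *
im,d=camera('top');crop(im[:,:,::-1],125,255,135,250,5,'pics/t11.png');crop(im[:,:,::-1],0,560,0,420,1,'pics/t11full.png'); np.save('t11.npy',d)
im,d=camera('side');crop(im[:,:,::-1],190,330,110,230,5,'pics/s11.png')
E
```

```text
clock: 19.75
position: [0.4629, 0.059, 0.3322]
ee_rot: [0.724, 0.69, 0.003, 0.001]
ft_force: [0.0, -0.7, -1.1]
grip_width: 0.53
clock: 20.75
position: [0.449, -0.1625, 0.3372]
ee_rot: [0.727, 0.687, 0.007, 0.002]
ft_force: [-0.2, -1.2, 0.4]
grip_width: 0.526
```

View pics/t11.png

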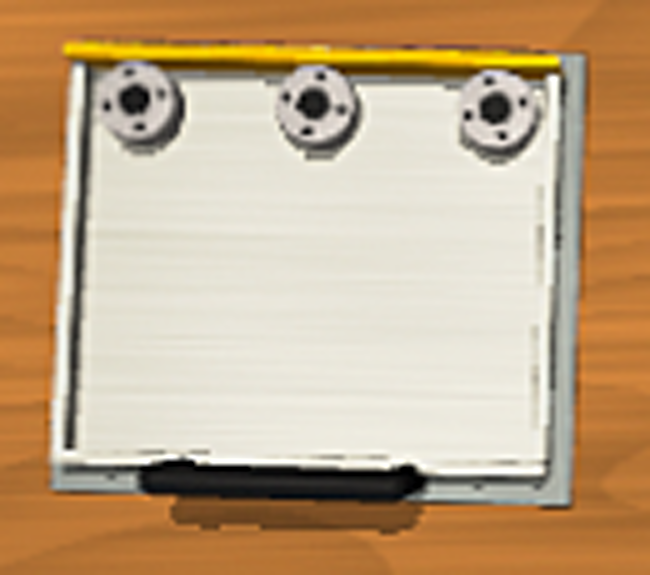

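View pics/s11.png

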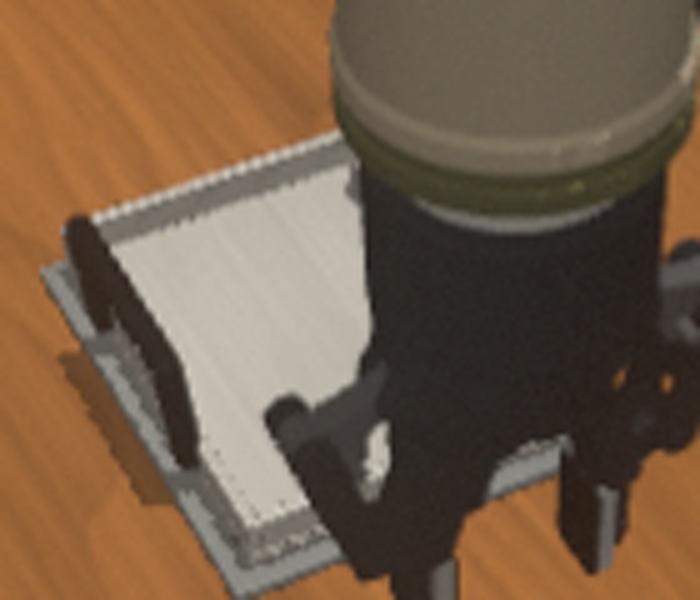

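View pics/t11full.png

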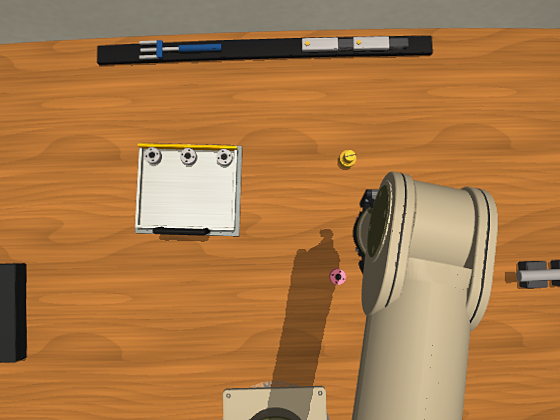

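The top view shows the tray flat again, in the same picture position as at the start, with caps at crop (134,99), (314,103) and (495,108) in a straight row at the fence. The side view of the row is blocked by the gripper. I check the gaps by number.

```bash
python3 - <<'E'
from h import *
a=np.radians(-3.15);ex=np.array([np.cos(a),np.sin(a)]);ey=np.array([-np.sin(a),np.cos(a)]);o=np.array([.4705,.186])
d=np.load('t11.npy')
for q,z in(((134,99),.042),((314,103),.042),((495,108),.042),((66,48),.05),((320,53),.05),((560,60),.05)):
    u=((q[0]+.5)/5-.5+125,(q[1]+.5)/5-.5+135); p=atz('top',*u,z)[:2]-o
    print(q,'local',np.round([p@ex*1e3,p@ey*1e3],1), 'z',round(atd('top',*u,d[int(round(u[1])),int(round(u[0]))])[2],3))
print(get_obs()['joint_velocities'].round(3),get_obs()['ft_force'])
E
```

```text
(134, 99) local [170.1  82.2] z 0.044
(314, 103) local [170.1   0.6] z 0.04
(495, 108) local [169.6 -80.8] z 0.041
(66, 48) local [191.1 112. ] z 0.049
(320, 53) local [191.2  -2.7] z 0.05
(560, 60) local [ 190.4 -110. ] z 0.035
[ 0.002  0.001  0.006 -0.     0.    -0.001  0.004] [0.58958778 0.38938585 0.5435526 ]
```

The caps are at tray x 169.6–170.1 mm, against an expected 171 (189 minus the 18 mm radius). That is contact within the 2 mm calibration, and they stand flat. The arm is still and clear, so I hand in.

```bash
python3 -c "
from workcell import *
print(hand_in(), get_obs()['clock'])"
```

```text
the job is handed in; nothing more can be done
the job is handed in; nothing more can be done
```

The job is done and handed in at about 21 s of the 53 s allowed. I picked up the plain steel cap, leaving the pink and green ones alone, and set it down midway between the other two caps. I then raised the tray by its handle to about 27° and held it for a second. All three caps slid to the yellow fence, and I lowered the tray flat, let go and backed off.

- **Caps:** the last top view puts them at tray x 169.6–170.1 mm, where contact with the fence would be 171 mm. That agrees within the 2 mm calibration. They stand flat in one row, at y +82, +1 and −81 mm.
- **Tray and robot:** the tray looks flat, exactly as at the start. The arm was still, with nothing in the gripper and no contact force.
- **Not confirmed:** the final side view of the caps was blocked by the gripper, so the flat, lowered row was checked from the top camera only. While the tray was still raised, the side and top views both showed all three caps against the fence.

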